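# Wind the router lift up for a bit change

## Robot

A 6-joint arm with a two-finger parallel gripper is mounted at the origin on the work surface. World frame = base frame: x ahead of the robot, y to its left, z up, the work surface at z = 0. Lengths are in m, angles in degrees, forces in N, time in s.
With the tool pointing down it reaches from about 0.3 to 0.875 m from the base axis. Payload 4.2 kg.
Tool frame: the origin (TCP) lies on the centre line of the jaws, within the pads' length; the fingertips stand r.tip_extent ahead of it and the grasp point (between the pads) lies 8 mm behind it (r.tip_extent is the distance from the TCP to the fingertips, in m); z points along the fingers, y is the direction in which the jaws open and shut (so a half turn about z gives the same grasp; the last joint's range is limited). The gripper opens to 85 mm and grips with 20 to 120 N. Pads are 22 mm wide; open, the fingers measure 114 mm over their backs; the gripper's body (76 mm by 85 mm) begins 54 mm behind the grasp point. The pads swing forward as they close: fully open they stand 13 mm farther back than shut.
Start: joints at [74.255, 18.312, 89.639, -0, 72.044, -1.146], TCP at [0.145, 0.556, 0.242] pointing down, gripper open.
Joint ranges: [-177.97, 177.97], [-48.28, 115.42], [12.27, 149.76], [-77.06, 257.06], [2.81, 150.46], [-146.56, 146.56]. Speed limits (degrees/s): [147.25, 147.25, 180, 180, 180, 180].

## Interface

Orientations are given as a 3x3 rotation matrix whose columns are the frame's x, y, z axes.
In Python, from workcell import r, vision gives the robot as it stands.
- The arm moves only by the shell command python3 -m creep 'ROWS' [OPENING] [FORCE]. ROWS is JSON, a list of rows, each a list of 6 numbers: the shift along the tool's x, y, z in cm, then the turn, a rotation vector about the tool's x, y, z in rad. A call has 1 to 8 rows; each row shifts and turns the commanded pose from where the row before left it, along the tool's axes as they then stand; what a row does not reach is not made up. A row lasts 1/10 s, in which the tool goes at most 50 mm and 8.59 degrees, less where a joint would pass 70% of its speed; a pose out of reach is approached as far as the arm can. A call with a gripper value outside its range is refused whole. OPENING is the gripper command: -1 is fully open, 1 is shut, values between are in proportion, set as the call begins (- or left out, the last holds). The fingers move at their own pace and stop on an object; FORCE is the grip in N (left out, the last holds). Time passes only in rows, so rows that do not move let the fingers close. It gives the time, the measured TCP pose, the force and the opening at its end, in the units of the state.
- r.read_state(): the state, without advancing time (a new reading comes with each control period).
- vision.get_image(name): name is "scene" or "top" or "wrist"; returns a dict with "color" (384x512x3 uint8, red, green, blue), "K" (3x3 intrinsics, pixels), "k1" (the pictures are not rectified: a ray, as slopes to the right and down, at radius r is drawn at 1 + k1 r^2 times it, then the intrinsics apply), "view" (4x4, takes a point from world to camera coordinates); the wrist camera has in their place "hand_eye" (4x4, takes a point from camera to tool coordinates, whose origin is the TCP and whose axes are the flange's). Camera axes: x right, y down, z forward; pixel columns grow to the right and rows downward; lengths in m; the calibration is good to about 2 mm. A picture is of the moment at which its call begins: read the wrist's pose just before it. There is no depth.
- r.close_job(): hands the job in, once; it reports no verdict.
The state is a dict: "clock": time; "joint_positions": joint angles; "joint_velocities": joint speeds; "joint_efforts": joint torques, N m; "tcp_pos": TCP position; "tool_rot": TCP orientation; "ft_force": force on the tool from outside, world axes, zero at the start; "moment": the same for the moment, N m; "finger_gap": opening from 0.0 (shut) to 1.0 (fully open).
Only numpy, scipy, OpenCV 4.12 (cv2) and the standard library are available. Lean on these libraries where they do the work, as an engineer would, in place of code of your own. Each camera call takes 0.05 s, during which the arm holds its last target.

## Task

Fetch the loose crank from the tool block, put it down through the small hole in the router table's metal plate and work it by feel fully home on the hidden hex of the lift screw. Wind it clockwise until the router is right up at its top stop, ready for a bit change. Then lift the crank off and stand it back upright in the socket of the tool block that it came from, leaving everything else where it is.

Things in the scene. Friction and masses are not known exactly. Their poses are not given: they have to be found in the camera images.
- crank: loose Z-shaped steel crank, 0.39 kg, upright. Origin at the centre of its foot, z up along the stem, x along the bar towards the knob. Foot: six-sided tube socket, 36 mm over corners, 40 mm tall, open below; its hex hole is 25.5 mm across flats, 34 mm deep, flats facing x and every 60 deg. Above it a 16 mm stem up to a level flat bar. In the tool block the foot stands 25 mm above the bench
- crank_grip (a point): holding point of the crank, 95 mm straight above its foot, on the stem's axis: middle of the flat bar, 18 mm wide and 8 mm thick, free to be pinched across its width from above. Axes as crank. The bar runs along x from a round counterweight (26 mm across, 38 mm behind this point) to the knob 75 mm in front
- crank_knob (a point): middle of the crank's black round knob: upright, 25 mm across, 50 mm tall, spins freely on its own upright axis, which lies 75 mm from the stem's axis along the crank's x. This point is 125.5 mm above the crank's foot; the knob's lower end is 25 mm below it, just clear of the bar
- router_top: router table top, a fixed grey slab 360 (x) x 440 (y) mm, 62 mm high, origin under its centre, with an aluminium plate 235 x 300 mm level with its face. x points to the 60 mm high fence along its far edge, y to the left. In the plate: a small round hole for the crank and a larger one (69 mm) for the router's collet
- plate_hole (a point): centre of the plate's small round hole (42 mm across), at the plate's upper face, 62 mm above the bench. Axes as router_top: the fence's face is 168 mm away in x, the collet's hole 35 mm in x and 140 mm in y
- hex_seat (a point): 53 mm below plate_hole on its axis: a flange where the crank's foot rests when fully home. The lift screw's greased hex stands on it: 24 mm across flats, 24 mm tall, plus a 6 mm six-sided bevelled tip (12 mm at its top). Its angle is not known and varies: the socket drops over it only within about 7 deg of alignment, else the foot stops 24 to 25 mm above this point. Axes do not turn with the hex
- lift (a joint): height of the router in m: 0 at the bottom, 0.030 at the top stop. Turning the lift screw clockwise seen from above raises it 10 mm a turn; it stays where it is left. It starts 7 to 12 mm below the top. The screw takes about 0.22 N m (3 N at the knob) and stops dead at the top; pushed hard there the crank can bind on the hex until eased back a few degrees
- collet_place (a point): centre of the plate's larger hole, at the plate's upper face. In it rises the router's hexagonal steel collet nut, 30 mm across flats; its top is between 2 mm below and 3 mm above the plate at the start and 10 mm above it with the lift at its top stop
- tool_block: wooden block fixed to the bench, 290 x 80 x 70 mm high, origin under its centre. In its top three round sockets, 43 mm across and 45 mm deep, in a row along its x at -95, 0 and 95 mm: the crank stands in one of them, the chuck key and the spindle blank in the others, these no higher than 90 mm above the bench
- chuck_key: T-handled chuck key, 62 mm tall with a 77 mm cross bar, standing in the tool block: to be left alone. Origin at its foot
- spindle_blank: short turned wooden spindle, 36 mm across, 62 mm tall, standing in the tool block: to be left alone. Origin at its foot
- spanner: flat open-ended collet spanner, 155 mm long, 6 mm thick, lying on the router table top between the plate hole and the fence: to be left alone. Origin under its middle
- push_block: plywood push block with a grip, 90 x 70 mm, 48 mm tall, on the left of the router table top: to be left alone. Origin under its middle
- water_bottle: clear bottle, 66 mm across, 215 mm tall, on the bench at the far right: to be left alone. Origin under its middle
- caliper: caliper lying on the bench on the right, 230 mm long, 10 mm thick: to be left alone. Origin under its middle
- drill_chuck: drill chuck with taper shank standing on the bench at the far right, 42 mm across, 122 mm tall: to be left alone. Origin under its middle
- candlestick: turned wooden candlestick, 68 mm across, 142 mm tall, on the bench at the left: to be left alone. Origin under its middle
Mind the look-alikes: they are no part of the job. There is more than one size of the crank; the one meant has the size given above.

How it is judged (in metres and radians):
On the way, in this order (a step that is already met when the one before it is completed fails the run):
1. the crank is fully home on the lift screw's hex (z of crank in the frame of hex_seat below 0.005 m and horizontal distance between crank and hex_seat below 0.005 m and angle between crank's own z axis and vertical below 0.15 rad), for 0.2 s.
2. the router is wound up to its top stop with the crank (value of joint lift above 0.0288 m and horizontal distance between crank and hex_seat below 0.008 m), for 0.1 s.
At the end, for the whole second after the job is handed in: the lift is within 1.5 mm of its top stop, and the crank stands at rest, upright (within 7 degrees) on the floor of the socket of the tool block that it came from (foot within 10 mm of where it began) (value of joint lift above 0.0285 m and distance of crank from where it was at the start of the episode below 0.01 m and angle between crank's own z axis and vertical below 0.12 rad and linear speed of crank below 0.02 m/s); the robot touches nothing.
It fails at once if a tool in the block is pulled out or knocked over (distance of any of chuck_key, spindle_blank from where it was at the start of the episode above 0.03 m).
It fails at once if the spanner or push block on the router table is pushed away (distance of any of spanner, push_block from where it was at the start of the episode above 0.03 m).
It fails at once if a thing on the bench is pushed away or knocked over (distance of any of water_bottle, caliper, drill_chuck, candlestick from where it was at the start of the episode above 0.03 m or angle between any of water_bottle, drill_chuck, candlestick's own z axis and vertical above 0.5 rad).
It also fails if it takes over 72 s, if anything falls off the work surface, if the arm or the gripper's body presses on something with over 40 N, if the wrist force passes 120 N, or if a joint passes its speed limit or range.

## Working session

There is one attempt and no reset: what is moved stays moved. The work goes in short steps, Python scripts to look and compute and a shell command to move; the robot and the scene stay as the last step left them, time stands still between calls to the robot, and variables do not carry over. Pictures are saved under pics/ and viewed, and the job is handed in when it is done.

```bash
ls -la; mkdir -p pics
python3 - <<'E'
from workcell import r, vision
import cv2, numpy as np
s=r.read_state(); print({k:np.round(v,4).tolist() for k,v in s.items()}, r.tip_extent)
for n in ["scene","top","wrist"]:
    im=vision.get_image(n); cv2.imwrite(f"pics/{n}0.png",im["color"][:,:,::-1])
    print(n,np.round(im["K"],2).tolist(),im["k1"],np.round(im.get("view",im.get("hand_eye")),4).tolist())
E
```

```text
total 12
drwxr-xr-x  3 agent agent 4096 Dec  6 23:37 .
drwxr-xr-x 23 root  root  4096 Dec  6 23:37 ..
drwxr-xr-x  2 agent agent 4096 Dec  6 23:37 pics
{'clock': 0.0, 'joint_positions': [74.2558, 18.3516, 89.7054, 0.0023, 72.0436, -1.1452], 'joint_velocities': [-0.0413, 0.0276, -0.0033, 0.1, -0.0624, -0.0454], 'joint_efforts': [0.0015, -41.5524, -23.4162, 0.0001, 0.0083, 0.0], 'tcp_pos': [0.1448, 0.556, 0.2415], 'tool_rot': [[-0.9677, 0.2521, -0.0005], [0.2521, 0.9677, -0.0017], [0.0001, -0.0018, -1.0]], 'ft_force': [-0.5373, -0.4127, -0.9297], 'moment': [0.085, -0.0246, 0.031], 'finger_gap': 1.0009} 0.011
scene [[465.32, 0.0, 249.68], [0.0, 465.32, 192.99], [0.0, 0.0, 1.0]] -0.12197348816263014 [[0.8302, 0.5574, 0.0077, -0.4068], [0.4149, -0.6085, -0.6764, -0.1117], [-0.3724, 0.5648, -0.7365, 1.7926], [0.0, 0.0, 0.0, 1.0]]
top [[415.77, 0.0, 257.69], [0.0, 415.77, 202.27], [0.0, 0.0, 1.0]] -0.06878671437455658 [[-0.0015, -1.0, 0.0043, 0.0164], [-0.9951, 0.0011, -0.0986, 0.4834], [0.0986, -0.0044, -0.9951, 1.7245], [0.0, 0.0, 0.0, 1.0]]
wrist [[270.04, 0.0, 260.77], [0.0, 270.04, 193.02], [0.0, 0.0, 1.0]] 0.003199924807759654 [[-0.0003, -0.9556, -0.2946, 0.0746], [1.0, -0.0001, -0.0006, -0.0003], [0.0006, -0.2946, 0.9556, -0.13], [0.0, 0.0, 0.0, 1.0]]
```

View pics/scene0.png

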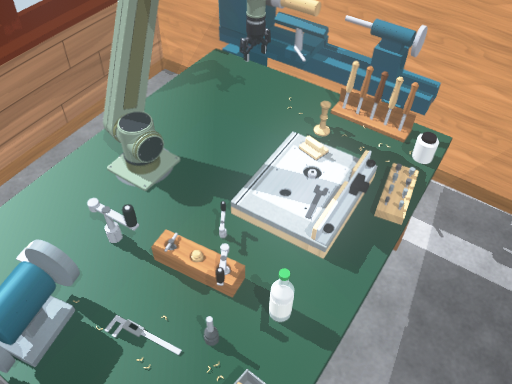

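View pics/top0.png

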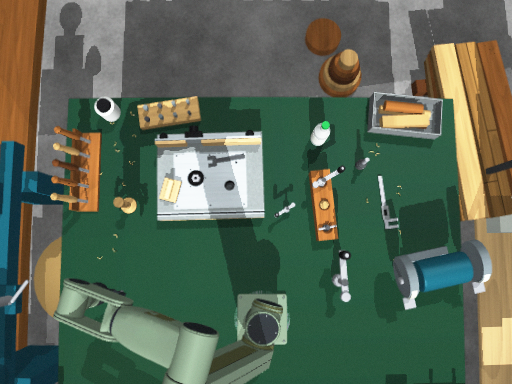

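View pics/wrist0.png

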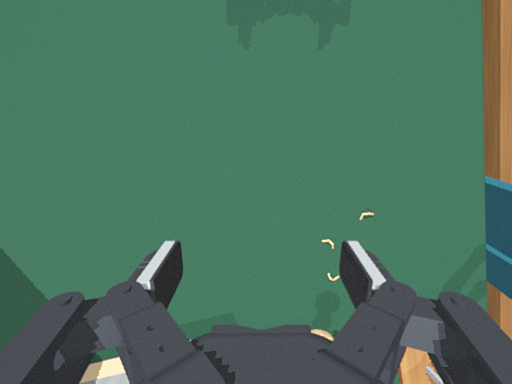

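The block with the standing crank is around (323,200) in top, with look-alike cranks at (285,209) and (344,278). The plate hole is near (230,185) and the collet at (196,178). I'll zoom in.

```bash
cat > h.py <<'E'
from workcell import r, vision
import cv2, numpy as np
def undist(im,px):
    K=im["K"];k1=im["k1"]
    d=np.array([(px[0]-K[0,2])/K[0,0],(px[1]-K[1,2])/K[1,1]]); u=d.copy()
    for _ in range(30): u=d/(1+k1*(u@u))
    return u
def pose(im,st=None):
    if "view" in im:
        return np.linalg.inv(im["view"])
    T=np.eye(4);T[:3,:3]=st["tool_rot"];T[:3,3]=st["tcp_pos"]
    return T@im["hand_eye"]
def ray(im,px,st=None):
    T=pose(im,st);u=undist(im,px)
    d=T[:3,:3]@np.array([u[0],u[1],1]);return T[:3,3],d/np.linalg.norm(d)
def onz(im,px,z,st=None):
    o,d=ray(im,px,st);return o+d*(z-o[2])/d[2]
def proj(im,p,st=None):
    T=np.linalg.inv(pose(im,st));q=T[:3,:3]@np.array(p)+T[:3,3]
    u=q[:2]/q[2];u=u*(1+im["k1"]*(u@u));K=im["K"]
    return np.array([u[0]*K[0,0]+K[0,2],u[1]*K[1,1]+K[1,2]])
def tri(rays):
    A=np.zeros((3,3));b=np.zeros(3)
    for o,d in rays:
        P=np.eye(3)-np.outer(d,d);A+=P;b+=P@o
    x=np.linalg.solve(A,b);return x,[np.linalg.norm((np.eye(3)-np.outer(d,d))@(x-o)) for o,d in rays]
def zoom(im,box,f,name):
    x0,y0,x1,y1=box;c=im["color"][y0:y1,x0:x1,::-1]
    cv2.imwrite(name,cv2.resize(c,None,fx=f,fy=f,interpolation=cv2.INTER_CUBIC))
E
python3 - <<'E'
from h import *
t=vision.get_image("top"); s=vision.get_image("scene")
zoom(t,(150,120,360,310),4,"pics/t1.png") if 0 else zoom(t,(270,150,370,245),6,"pics/t1.png")
zoom(t,(150,125,270,225),6,"pics/t2.png")
zoom(s,(145,190,265,300),5,"pics/s1.png")
E
```

```text
(no output)
```

View pics/t1.png

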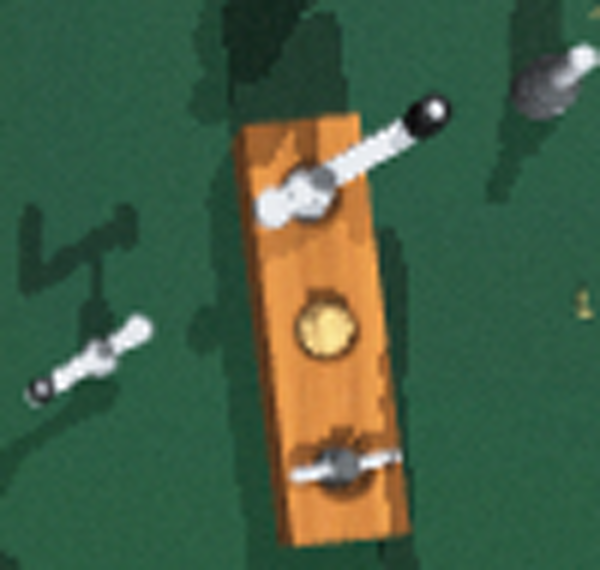

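View pics/t2.png

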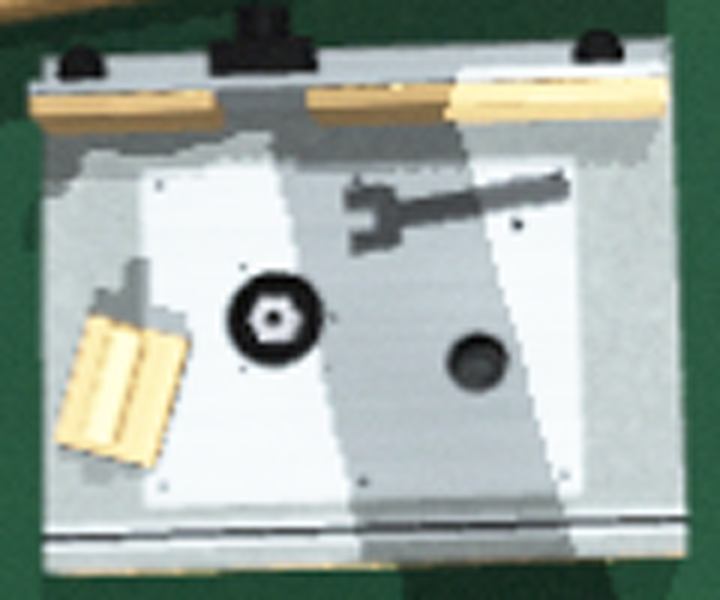

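View pics/s1.png

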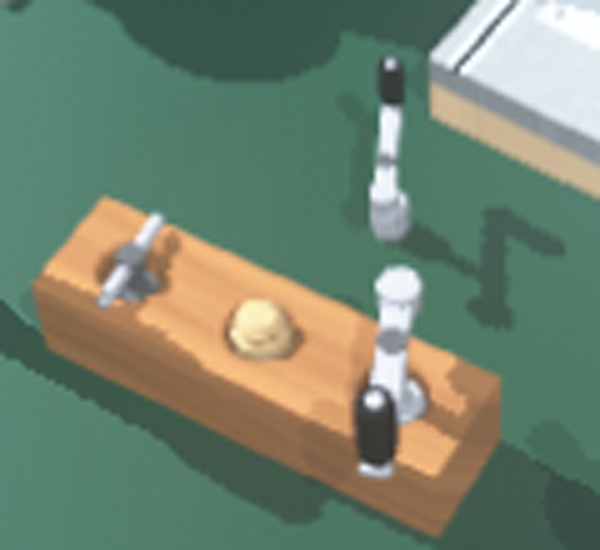

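Run:
```python
from h import *
t=vision.get_image("top"); s=vision.get_image("scene")
Z=lambda X,Y,x0,y0,f:((X+.5)/f-.5+x0,(Y+.5)/f-.5+y0)
T1=lambda X,Y:Z(X,Y,270,150,6); T2=lambda X,Y:Z(X,Y,150,125,6); S1=lambda X,Y:Z(X,Y,145,190,5)
print("hole",onz(t,T2(477,362),.062)); print("collet",onz(t,T2(274,318),.062))
print("pl corners",[onz(t,T2(*p),.062).round(3) for p in [(143,168),(580,158),(145,505),(582,492)]])
print("slab",[onz(t,T2(*p),.062).round(3) for p in [(44,538),(686,516)]])
print("cw top",onz(t,T1(272,208),.127)); print("pivot",onz(t,T1(320,182),.125)); print("knobtop",onz(t,T1(430,112),.1755))
print("knob tri",tri([ray(t,T1(430,113)),ray(s,S1(375,398))]))
print("pivot tri",tri([ray(t,T1(320,182)),ray(s,S1(390,338))]))
print("cw tri",tri([ray(t,T1(272,208)),ray(s,S1(398,285))]))
print("block top",[onz(t,T1(*p),.07).round(3) for p in [(243,128),(357,116),(290,545),(408,530)]])
print("sockets",[onz(t,T1(*p),.07).round(3) for p in [(310,195),(327,328),(342,470)]])
```

```text
hole [0.5518393  0.13398706 0.062     ]
collet [0.58271592 0.27440858 0.062     ]
pl corners [array([0.689, 0.367, 0.062]), array([0.695, 0.063, 0.062]), array([0.453, 0.361, 0.062]), array([0.462, 0.062, 0.062])]
slab [array([0.431, 0.431, 0.062]), array([ 0.445, -0.01 ,  0.062])]
cw top [ 0.54507702 -0.21170942  0.127     ]
pivot [ 0.56282717 -0.24432465  0.125     ]
knobtop [ 0.60092977 -0.30849419  0.1755    ]
knob tri (array([ 0.59938255, -0.3098937 ,  0.1736709 ]), [np.float64(0.0016011270438097977), np.float64(0.0016011270438099114)])
pivot tri (array([ 0.5613702 , -0.24589375,  0.12379949]), [np.float64(0.002139727524593558), np.float64(0.002139727524593606)])
cw tri (array([ 0.54363249, -0.21331947,  0.12544255]), [np.float64(0.0021679125109210703), np.float64(0.002167912510921178)])
block top [array([ 0.609, -0.201,  0.07 ]), array([ 0.617, -0.28 ,  0.07 ]), array([ 0.323, -0.229,  0.07 ]), array([ 0.333, -0.309,  0.07 ])]
sockets [array([ 0.562, -0.246,  0.07 ]), array([ 0.47 , -0.256,  0.07 ]), array([ 0.373, -0.265,  0.07 ])]
```

Crank stem is at about (0.562, -0.245) with the bar yaw at about -60°, and the hole is at about (0.552, 0.134). Every cue agrees within 2 mm. I'll move above the crank.

```bash
python3 -m creep '[[-3.2,-3.5,-0.8,0,0,0],[-3.2,-3.5,-0.8,0,0,0],[-3.2,-3.5,-0.8,0,0,0],[-3.2,-3.5,-0.8,0,0,0],[-3.2,-3.5,-0.8,0,0,0],[-3.2,-3.5,-0.8,0,0,0],[-3.2,-3.5,-0.8,0,0,0],[-3.2,-3.5,-0.8,0,0,0]]' -1 40; python3 -m creep '[[-3.2,-3.5,0,0,0,0],[-3.2,-3.5,0,0,0,0],[-3.2,-3.5,0,0,0,0],[-3.2,-3.5,0,0,0,0],[-3.2,-3.5,0,0,0,0],[-3.2,-3.5,0,0,0,0],[-3.2,-3.5,0,0,0,0],[-3.2,-3.5,0,0,0,0]]'
```

```text
clock: 1.15
tcp_pos: [0.3224, 0.2192, 0.3069]
tool_rot: [[-0.968, 0.251, 0.001], [0.251, 0.968, 0.001], [-0.001, 0.001, -1.0]]
ft_force: [1.4, 0.5, 0.3]
finger_gap: 1.003
clock: 1.95
tcp_pos: [0.4998, -0.1165, 0.3064]
tool_rot: [[-0.968, 0.253, 0.001], [0.253, 0.968, 0.0], [-0.0, 0.0, -1.0]]
ft_force: [0.1, 1.3, -0.3]
finger_gap: 1.0
```

Run:
```python
from h import *
t=vision.get_image("top"); s=vision.get_image("scene")
print("bottle cap",tri([ray(t,(322,127)),ray(s,(285,274))]), onz(s,(280,316),0.0))
print("small crank",onz(t,(286,209),.05)," drillchuck",onz(t,(361,164),.03))
```

```text
bottle cap (array([ 0.75981972, -0.23423116,  0.19225182]), [np.float64(0.00070729947271928), np.float64(0.0007072994727193796)]) [ 0.76962408 -0.25582076  0.        ]
small crank [ 0.45275636 -0.10122416  0.05      ]  drillchuck [ 0.64598656 -0.42398746  0.03      ]
```

```bash
python3 -m creep '[[-3.1,-3.6,0,0,0,0],[-3.1,-3.6,0,0,0,0],[-3.1,-3.6,0,0,0,0],[0,0,0,0,0,0.131],[0,0,0,0,0,0.131],[0,0,0,0,0,0.131],[0,0,0,0,0,0.131],[0,0,0,0,0,0.131]]'; python3 -m creep '[[0,0,0,0,0,0.131],[0,0,0,0,0,0]]'
python3 - <<'E'
from h import *
st=r.read_state(); w=vision.get_image("wrist"); cv2.imwrite("pics/w1.png",w["color"][:,:,::-1])
print(np.round(st["joint_positions"],1),np.round(st["tcp_pos"],4))
for p in [(.562,-.245,.124),(.600,-.3095,.1755),(.5437,-.2125,.127)]: print(proj(w,p,st))
E
```

```text
clock: 2.85
tcp_pos: [0.5618, -0.2416, 0.3063]
tool_rot: [[-0.61, 0.792, -0.0], [0.792, 0.61, 0.001], [0.001, 0.0, -1.0]]
ft_force: [0.6, -0.6, 0.0]
finger_gap: 1.002
clock: 3.05
tcp_pos: [0.5619, -0.2416, 0.3063]
tool_rot: [[-0.506, 0.862, -0.0], [0.862, 0.506, 0.0], [0.0, 0.0, -1.0]]
ft_force: [0.5, -0.5, -0.3]
finger_gap: 1.002
[-24.4  20.   78.    0.   82.  -54.8] [ 0.5619 -0.2416  0.3063]
[259.41118575 177.91246427]
[259.35840431 256.11902366]
[259.9291826  146.71060439]
```

View pics/w1.png

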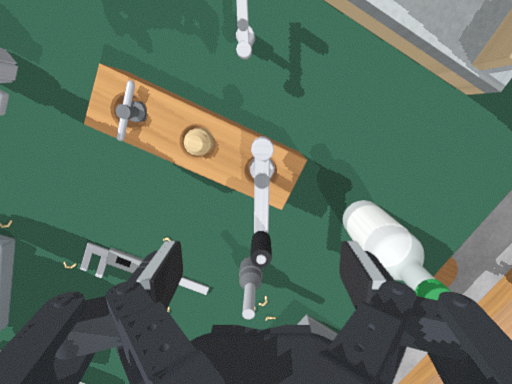

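Run:
```python
from h import *
w=vision.get_image("wrist"); zoom(w,(215,120,315,270),4,"pics/w1z.png")
```

```text
(no output)
```

View pics/w1z.png

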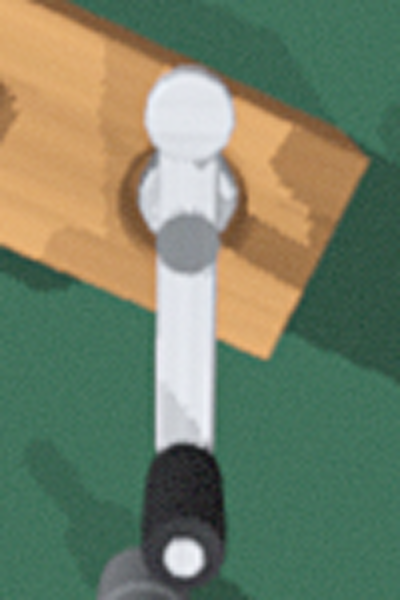

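Run:
```python
from h import *
st=r.read_state(); w=vision.get_image("wrist")
a=onz(w,(261.8,180.7),.125,st); c=onz(w,(262.1,147.9),.127,st); k=onz(w,(261.2,256.5),.1755,st)
print(a,c,k,np.degrees(np.arctan2(*(k-c)[[1,0]])),np.linalg.norm((k-c)[:2]))
R=np.array(st["tool_rot"]); 
for p in (a,(.562,-.245,.124)): print((R.T@(np.array(p)-st["tcp_pos"])).round(4))
# socket rim
```

```text
[ 0.56616218 -0.2465642   0.125     ] [ 0.54654815 -0.21272934  0.127     ] [ 0.60220985 -0.30907874  0.1755    ] -59.9846866675095 0.11127188140134343
[-0.0062  0.0013  0.1813]
[-0.0028 -0.0015  0.1823]
```

```bash
python3 -m creep '[[-0.4,0,4,0,0,0],[0,0,4,0,0,0],[0,0,4,0,0,0],[0,0,2,0,0,0],[0,0,0,0,0,0]]'
python3 - <<'E'
from h import *
st=r.read_state(); w=vision.get_image("wrist"); cv2.imwrite("pics/w2.png",w["color"][:,:,::-1])
E
```

```text
clock: 3.7
tcp_pos: [0.5621, -0.2449, 0.1628]
tool_rot: [[-0.507, 0.862, -0.007], [0.862, 0.507, 0.003], [0.006, -0.004, -1.0]]
ft_force: [-0.4, 0.2, 0.4]
finger_gap: 1.001
```

View pics/w2.png

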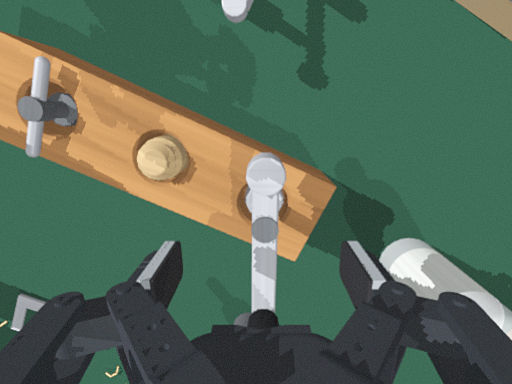

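Run:
```python
from h import *
st=r.read_state(); w=vision.get_image("wrist"); zoom(w,(220,140,320,260),5,"pics/w2z.png")
a=onz(w,(264.5,230),.125,st);c=onz(w,(266,175),.127,st)
R=np.array(st["tool_rot"]); print(a,c,(R.T@(a-st["tcp_pos"])).round(4),(R.T@(c-st["tcp_pos"])).round(4))
```

```text
[ 0.56814343 -0.24810939  0.125     ] [ 0.54891384 -0.2138197   0.127     ] [-0.0047  0.0028  0.0402] [0.0347 0.0035 0.0383]
```

View pics/w2z.png

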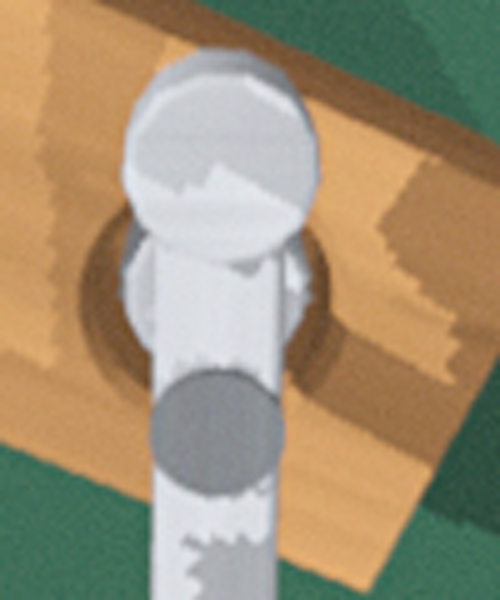

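```bash
python3 -m creep '[[-0.1,0.1,2.6,0,0,0],[0,0,2.5,0,0,0],[0,0,0,0,0,0]]'; python3 -m creep '[[0,0,0,0,0,0],[0,0,0,0,0,0],[0,0,0,0,0,0],[0,0,0,0,0,0],[0,0,0,0,0,0]]' 1 60;  python3 - <<'E'
from h import *
st=r.read_state(); print(st["finger_gap"],np.round(st["moment"],2),np.round(st["ft_force"],2)); w=vision.get_image("wrist"); cv2.imwrite("pics/w3.png",w["color"][:,:,::-1])
E
```

```text
clock: 4.1
tcp_pos: [0.5646, -0.2458, 0.1143]
tool_rot: [[-0.506, 0.863, -0.003], [0.863, 0.506, 0.001], [0.003, -0.002, -1.0]]
ft_force: [-0.1, 0.6, -0.5]
finger_gap: 1.001
clock: 4.6
tcp_pos: [0.5659, -0.2465, 0.1163]
tool_rot: [[-0.505, 0.863, 0.002], [0.863, 0.505, -0.001], [-0.001, 0.001, -1.0]]
ft_force: [-0.0, -0.0, 2.1]
finger_gap: 0.193
0.19263834404570943 [ 0.01  0.1  -0.04] [-0.01 -0.02  2.11]
```

View pics/w3.png

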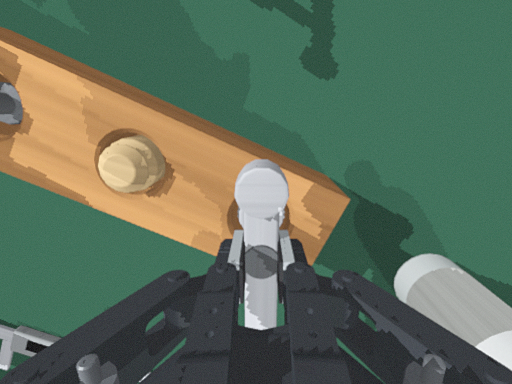

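Run:
```python
from h import *
st=r.read_state(); w=vision.get_image("wrist"); zoom(w,(210,150,310,300),4,"pics/w3z.png")
R=np.array(st["tool_rot"])
for p in [(0,0),(-.002,0),(-.004,0),(.002,0)]:
    q=st["tcp_pos"]+R@np.array([p[0],p[1],0]);q[2]=.125;print(p,proj(w,q,st))
```

```text
(0, 0) [260.32478576 262.51688774]
(-0.002, 0) [260.32781219 265.9450395 ]
(-0.004, 0) [260.3308125  269.34419296]
(0.002, 0) [260.32173287 259.05935432]
```

View pics/w3z.png

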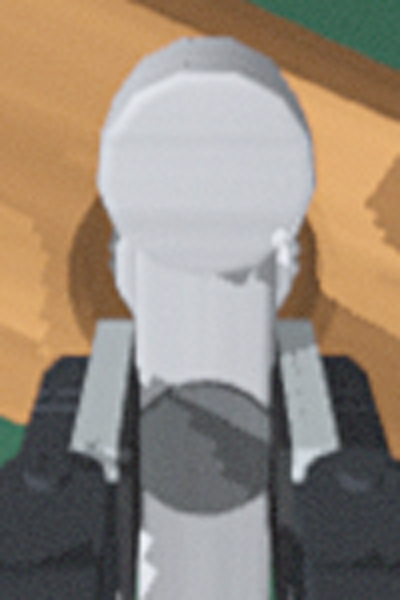

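```bash
python3 -m creep '[[0,0,-2,0,0,0],[0,0,-3,0,0,0],[0,0,-4,0,0,0],[0,0,-4,0,0,0],[0,0,-3,0,0,0],[0,0,0,0,0,0]]' 1 80; python3 -m creep '[[4.2,2.3,0,0,0,0],[4.2,2.3,0,0,0,0],[4.2,2.3,0,0,0,0],[4.2,2.3,0,0,0,0],[4.2,2.3,0,0,0,0],[4.2,2.3,0,0,0,0],[0,0,0,0,0,0],[0,0,0,0,0,0]]';  python3 - <<'E'
from h import *
st=r.read_state(); print(np.round(st["joint_positions"],1),st["finger_gap"],np.round(st["moment"],2),np.round(st["ft_force"],2)); w=vision.get_image("wrist"); cv2.imwrite("pics/w4.png",w["color"][:,:,::-1])
print(np.round(r.read_state()["tcp_pos"],4))
for p in [(.552,.134,.062),(.556,.132,.062)]: print(proj(w,p,st))
E
```

```text
clock: 5.3
tcp_pos: [0.567, -0.247, 0.2794]
tool_rot: [[-0.506, 0.863, 0.008], [0.863, 0.506, -0.003], [-0.007, 0.005, -1.0]]
ft_force: [0.9, -1.2, -3.6]
finger_gap: 0.186
clock: 6.1
tcp_pos: [0.556, 0.0418, 0.2729]
tool_rot: [[-0.508, 0.861, -0.004], [0.861, 0.508, -0.001], [0.001, -0.004, -1.0]]
ft_force: [0.8, -0.5, -4.3]
finger_gap: 0.184
[  3.1  15.8  88.7  -0.   75.7 -27.4] 0.18447020245455117 [-0.01 -0.03 -0.02] [ 0.77 -0.53 -4.27]
[0.5563 0.0407 0.2733]
[297.72102567 103.82297309]
[299.61821673 107.11184732]
```

View pics/w4.png

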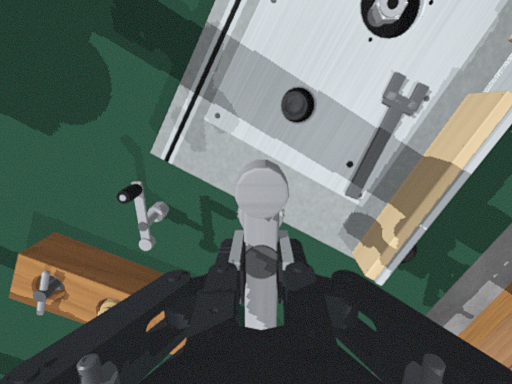

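Run:
```python
from h import *
st=r.read_state(); w=vision.get_image("wrist"); 
c=w["color"][75:135,268:328,::-1].astype(float); c=np.clip(255*(c/255)**0.6,0,255).astype(np.uint8)
cv2.imwrite("pics/w4z.png",cv2.resize(c,None,fx=9,fy=9,interpolation=cv2.INTER_CUBIC))
g=cv2.cvtColor(w["color"],cv2.COLOR_RGB2GRAY); m=(g[75:135,268:328]<90).astype(np.uint8)
cs,_=cv2.findContours(m,cv2.RETR_EXTERNAL,cv2.CHAIN_APPROX_NONE); cc=max(cs,key=cv2.contourArea)
e=cv2.fitEllipse(cc); print(e)
p=(e[0][0]+268,e[0][1]+75); print(p,onz(w,p,.062,st),st["tcp_pos"])
pts=np.array([onz(w,(q[0][0]+268,q[0][1]+75),.062,st)[:2] for q in cc],np.float32); print(cv2.minEnclosingCircle(pts))
```

```text
((29.520503997802734, 28.420841217041016), (31.660167694091797, 34.384517669677734), 14.157146453857422)
(297.52050399780273, 103.42084121704102) [0.55218819 0.13322026 0.062     ] [0.55627338 0.04071354 0.27327599]
((0.5523201823234558, 0.13289721310138702), 0.02014724723994732)
```

View pics/w4z.png

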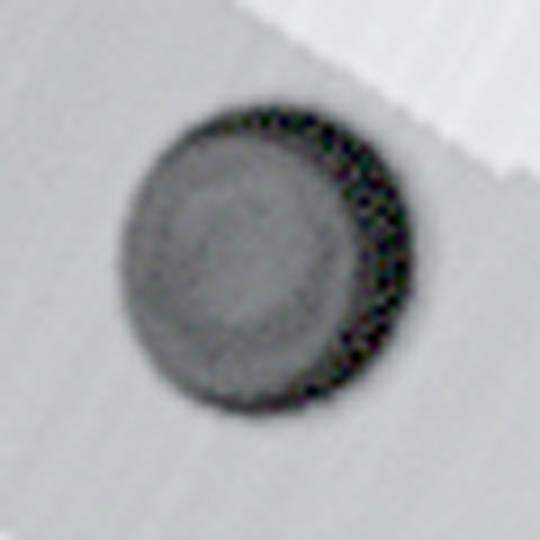

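```bash
python3 -m creep '[[4.1,2.2,0,0,0,0],[4.1,2.2,0,0,0,0],[0,0,0.6,0,0,-0.141],[0,0,0.6,0,0,-0.141],[0,0,0.6,0,0,-0.141],[0,0,0.6,0,0,-0.141],[0,0,0.6,0,0,-0.141],[0,0,0.6,0,0,-0.141]]'; python3 -m creep '[[0,0,0.6,0,0,-0.141],[0,0,0.6,0,0,-0.141],[0,0,0.6,0,0,-0.141],[0,0,0.6,0,0,-0.141],[0,0,0.6,0,0,-0.141],[0,0,0.6,0,0,-0.141],[0,0,0.6,0,0,-0.141],[0,0,0.6,0,0,-0.141]]';  python3 -m creep '[[0,0,0.6,0,0,-0.141],[0,0,0,0,0,0],[0,0,0,0,0,0]]'
python3 - <<'E'
from h import *
st=r.read_state(); print(np.round(st["joint_positions"],1),np.round(st["tcp_pos"],4),np.round(st["tool_rot"],4).tolist(),np.round(st["moment"],2),np.round(st["ft_force"],2)); w=vision.get_image("wrist"); cv2.imwrite("pics/w5.png",w["color"][:,:,::-1])
s=vision.get_image("scene"); zoom(s,(230,110,350,250),4,"pics/s5.png")
t=vision.get_image("top"); zoom(t,(180,130,280,230),5,"pics/t5.png")
E
```

```text
clock: 7.0
tcp_pos: [0.5537, 0.132, 0.2383]
tool_rot: [[-0.982, 0.191, -0.001], [0.191, 0.982, -0.001], [0.001, -0.001, -1.0]]
ft_force: [0.5, -0.2, -4.1]
finger_gap: 0.186
clock: 7.8
tcp_pos: [0.5538, 0.1319, 0.1904]
tool_rot: [[-0.593, -0.805, -0.001], [-0.805, 0.593, -0.001], [0.001, 0.001, -1.0]]
ft_force: [-0.5, 0.5, -3.9]
finger_gap: 0.191
clock: 8.1
tcp_pos: [0.5538, 0.1327, 0.1849]
tool_rot: [[-0.481, -0.877, -0.001], [-0.877, 0.481, -0.0], [0.001, 0.001, -1.0]]
ft_force: [-0.7, -0.1, -3.6]
finger_gap: 0.187
[  12.3   20.2   95.4   -0.    64.4 -139. ] [0.5538 0.1327 0.1849] [[-0.4807, -0.8769, -0.0007], [-0.8769, 0.4807, -0.0002], [0.0005, 0.0005, -1.0]] [-0.04  0.03  0.02] [-0.69 -0.08 -3.62]
```

View pics/w5.png

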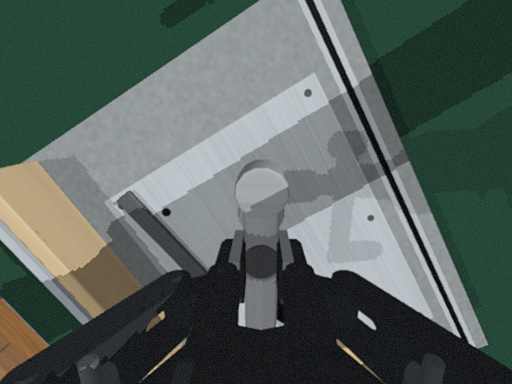

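View pics/s5.png

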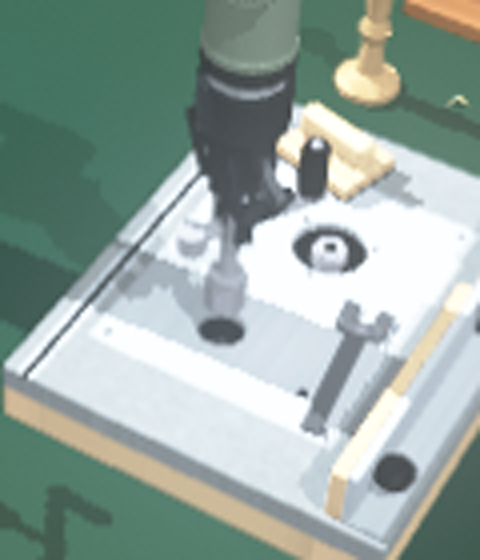

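Run:
```python
from h import *
s=vision.get_image("scene"); Z=lambda X,Y:((X+.5)/4-.5+230,(Y+.5)/4-.5+110)
print(onz(s,Z(221,331),.062), onz(s,Z(224,301),.0936), onz(s,Z(224,305),.0936))
for p in [(.5538,.1327,.0936),(.5522,.1334,.062)]: print((proj(s,p)-[230,110])*4)
zoom(s,(260,160,310,210),12,"pics/s5z.png")
```

```text
[0.55129139 0.1269027  0.062     ] [0.54874973 0.13225542 0.0936    ] [0.55117684 0.12819557 0.0936    ]
[227.82577515 301.59961225]
[224.23747449 325.39046279]
```

View pics/s5z.png

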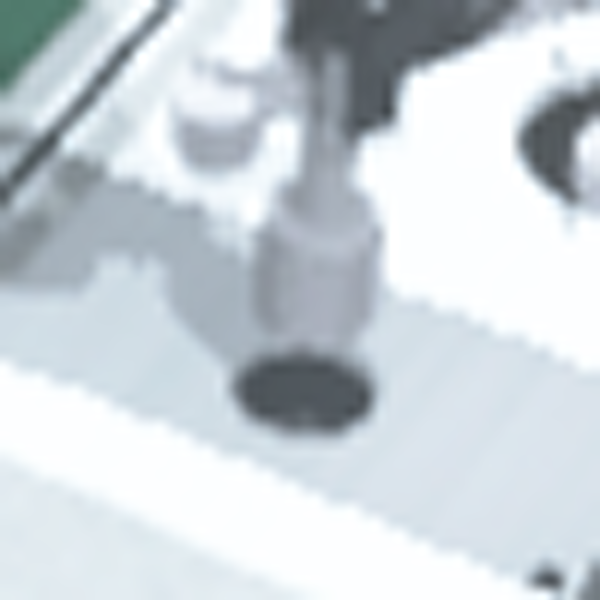

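View pics/t5.png

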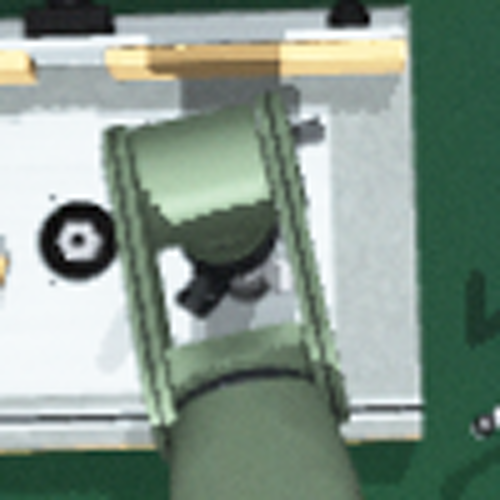

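Run:
```python
from h import *
s=vision.get_image("scene"); Z=lambda X,Y:((X+.5)/12-.5+260,(Y+.5)/12-.5+160)
print(onz(s,Z(304,394),.062), onz(s,Z(318,318),.0936),onz(s,Z(318,312),.0936))
c=s["color"][:,:,::-1]
```

```text
[0.55129139 0.1269027  0.062     ] [0.55276023 0.12832601 0.0936    ] [0.55154985 0.13035337 0.0936    ]
```

```bash
python3 -m creep '[[0.08,0.1,1,0,0,0],[0,0,1,0,0,0],[0,0,0.8,0,0,0],[0,0,0.6,0,0,0],[0,0,0.6,0,0,0],[0,0,0,0,0,0]]'
python3 - <<'E'
from h import *
st=r.read_state(); print(np.round(st["tcp_pos"],4),np.round(st["moment"],2),np.round(st["ft_force"],2))
s=vision.get_image("scene"); zoom(s,(260,160,310,210),12,"pics/s6z.png")
E
```

```text
clock: 8.95
tcp_pos: [0.5518, 0.1336, 0.1442]
tool_rot: [[-0.476, -0.879, -0.002], [-0.879, 0.476, -0.0], [0.001, 0.002, -1.0]]
ft_force: [0.0, -0.8, -4.3]
finger_gap: 0.187
[0.5518 0.1336 0.1442] [-0.07  0.03  0.03] [ 0.05 -0.83 -4.28]
```

View pics/s6z.png

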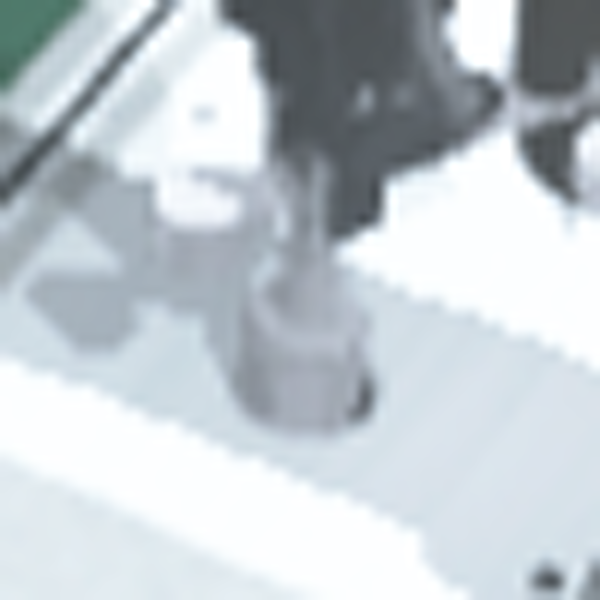

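```bash
python3 -m creep '[[-0.1,0,0.5,0,0,0],[0,0,0.5,0,0,0],[0,0,0.4,0,0,0],[0,0,0.3,0,0,0],[0,0,0,0,0,0]]'; python3 -c "
from h import *
st=r.read_state(); print(np.round(st['tcp_pos'],4),np.round(st['moment'],2),np.round(st['ft_force'],2))"
```

```text
clock: 9.5
tcp_pos: [0.5525, 0.1345, 0.1277]
tool_rot: [[-0.476, -0.879, -0.001], [-0.879, 0.476, -0.0], [0.001, 0.001, -1.0]]
ft_force: [-0.6, -0.2, -4.1]
finger_gap: 0.193
[0.5525 0.1345 0.1277] [-0.    0.03 -0.01] [-0.63 -0.22 -4.1 ]
```

```bash
python3 -m creep '[[0,0,0.2,0,0,0],[0,0,0.2,0,0,0],[0,0,0.1,0,0,0],[0,0,0,0,0,0]]'; python3 -c "
from h import *
st=r.read_state(); print(np.round(st['tcp_pos'],4),np.round(st['moment'],2),np.round(st['ft_force'],2))"
```

```text
clock: 9.9
tcp_pos: [0.5533, 0.1347, 0.1241]
tool_rot: [[-0.476, -0.879, 0.001], [-0.879, 0.476, 0.0], [-0.001, -0.001, -1.0]]
ft_force: [-0.3, 0.0, 1.4]
finger_gap: 0.185
[0.5533 0.1347 0.1241] [-0.04  0.14  0.04] [-0.28  0.01  1.36]
```

```bash
python3 -m creep '[[0,0,0.2,0,0,0.04],[0,0,0,0,0,0.04],[0,0,0,0,0,0.04],[0,0,0,0,0,0.04],[0,0,0,0,0,0.04]]'; python3 -c "
from h import *
st=r.read_state(); print(np.round(st['tcp_pos'],4),np.round(st['moment'],2),np.round(st['ft_force'],2))"
```

```text
clock: 10.4
tcp_pos: [0.5533, 0.1347, 0.1222]
tool_rot: [[-0.642, -0.767, 0.002], [-0.767, 0.642, 0.0], [-0.001, -0.001, -1.0]]
ft_force: [0.0, 0.3, 3.4]
finger_gap: 0.183
[0.5533 0.1347 0.1222] [-0.01  0.18  0.24] [0.03 0.26 3.41]
```

```bash
python3 -m creep '[[0,0,0.3,0,0,0],[0,0,0.2,0,0,0],[0,0,0,0,0,0]]'; python3 -c "
from h import *
st=r.read_state(); print(np.round(st['tcp_pos'],4),np.round(st['moment'],2),np.round(st['ft_force'],2))"
```

```text
clock: 10.7
tcp_pos: [0.5545, 0.1351, 0.1198]
tool_rot: [[-0.641, -0.767, 0.006], [-0.767, 0.641, 0.002], [-0.005, -0.003, -1.0]]
ft_force: [-3.2, 0.3, 15.4]
finger_gap: 0.189
[0.5545 0.1351 0.1198] [-0.03  0.69  0.14] [-3.23  0.34 15.45]
```

```bash
python3 -m creep '[[0,0,-0.4,0,0,0],[0.15,0.15,0,0,0,0],[0,0,0,0,0,0]]'; python3 -c "
from h import *
st=r.read_state(); print(np.round(st['tcp_pos'],4),np.round(st['moment'],2),np.round(st['ft_force'],2))"; python3 -m creep '[[0,0,0.2,0,0,0.04],[0,0,0,0,0,0.04],[0,0,0,0,0,0.04]]'; python3 -c "
from h import *
st=r.read_state(); print(np.round(st['tcp_pos'],4),np.round(st['moment'],2),np.round(st['ft_force'],2))"
```

```text
clock: 11.0
tcp_pos: [0.5516, 0.1344, 0.1202]
tool_rot: [[-0.641, -0.767, 0.002], [-0.767, 0.641, 0.0], [-0.002, -0.002, -1.0]]
ft_force: [3.2, -0.3, -3.4]
finger_gap: 0.186
[0.5516 0.1344 0.1202] [-0.03 -0.66  0.2 ] [ 3.24 -0.34 -3.43]
clock: 11.3
tcp_pos: [0.5523, 0.1346, 0.1201]
tool_rot: [[-0.729, -0.684, 0.004], [-0.684, 0.73, 0.001], [-0.004, -0.003, -1.0]]
ft_force: [1.6, -0.9, 6.3]
finger_gap: 0.189
[0.5523 0.1346 0.1201] [-0.12 -0.24  0.22] [ 1.64 -0.85  6.26]
```

```bash
python3 -m creep '[[-0.05,-0.05,0.1,0,0,0.05],[0,0,0,0,0,0.05],[0,0,0,0,0,0.05],[0,0,0,0,0,0.05]]'; python3 -c "
from h import *
st=r.read_state(); print(np.round(st['tcp_pos'],4),np.round(st['moment'],2),np.round(st['ft_force'],2))"; python3 -m creep '[[0,0,0.1,0,0,0.05],[0,0,0,0,0,0.05],[0,0,0,0,0,0.05],[0,0,0,0,0,0.05]]'; python3 -c "
from h import *
st=r.read_state(); print(np.round(st['tcp_pos'],4),np.round(st['moment'],2),np.round(st['ft_force'],2),np.round(st['joint_positions'][5],1))"
python3 - <<'E'
from h import *
s=vision.get_image("scene"); zoom(s,(230,120,330,220),6,"pics/s7z.png")
E
```

```text
clock: 11.7
tcp_pos: [0.5531, 0.1346, 0.12]
tool_rot: [[-0.851, -0.525, 0.005], [-0.525, 0.851, 0.001], [-0.005, -0.002, -1.0]]
ft_force: [-0.1, -0.0, 10.5]
finger_gap: 0.19
[0.5531 0.1346 0.12  ] [-0.11  0.11  0.28] [-0.08 -0.04 10.46]
clock: 12.1
tcp_pos: [0.5535, 0.1347, 0.1199]
tool_rot: [[-0.938, -0.346, 0.006], [-0.346, 0.938, 0.001], [-0.006, -0.001, -1.0]]
ft_force: [-0.9, -1.4, 15.9]
finger_gap: 0.187
[0.5535 0.1347 0.1199] [-0.24  0.33  0.27] [-0.91 -1.43 15.87] -97.7
```

View pics/s7z.png

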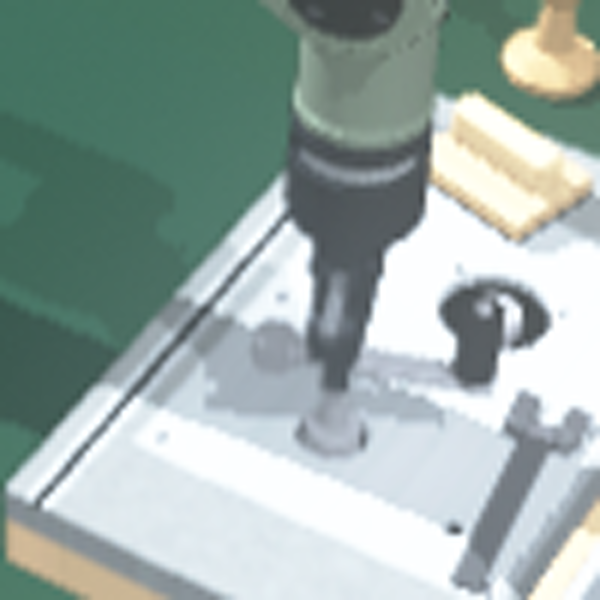

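Run:
```python
from h import *
w=vision.get_image("wrist"); zoom(w,(210,150,310,300),4,"pics/w7z.png")
```

```text
(no output)
```

View pics/w7z.png

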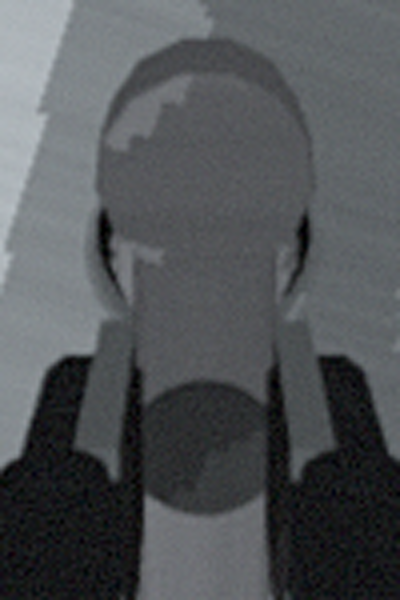

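```bash
python3 -m creep '[[0,0,-0.1,0,0,-0.04],[0,0,0,0,0,-0.04]]'; python3 -c "
from h import *
st=r.read_state(); print(np.round(st['tcp_pos'],4),np.round(st['moment'],2),np.round(st['ft_force'],2))"; python3 -m creep '[[0,0,0.2,0,0,0],[0,0,0.2,0,0,0],[0,0,0,0,0,0]]'; python3 -c "
from h import *
st=r.read_state(); print(np.round(st['tcp_pos'],4),np.round(st['moment'],2),np.round(st['ft_force'],2),np.round(st['joint_positions'][5],1))"
```

```text
clock: 12.4
tcp_pos: [0.5528, 0.1346, 0.1197]
tool_rot: [[-0.907, -0.422, 0.004], [-0.422, 0.907, 0.001], [-0.004, -0.001, -1.0]]
ft_force: [0.1, 0.6, 9.1]
finger_gap: 0.185
[0.5528 0.1346 0.1197] [-0.13  0.05 -0.  ] [0.05 0.61 9.1 ]
clock: 12.7
tcp_pos: [0.5539, 0.1348, 0.1177]
tool_rot: [[-0.907, -0.421, 0.007], [-0.421, 0.907, 0.002], [-0.007, -0.002, -1.0]]
ft_force: [-0.7, 1.1, 19.2]
finger_gap: 0.186
[0.5539 0.1348 0.1177] [-0.18  0.38  0.23] [-0.66  1.1  19.22] -102.4
```

```bash
python3 -m creep '[[0,0,0,0,0,-0.04],[0,0,0,0,0,-0.04]]'; python3 -c "
from h import *
st=r.read_state(); print(np.round(st['tcp_pos'],4),np.round(st['moment'],2),np.round(st['ft_force'],2))"; python3 -m creep '[[0,0,0,0,0,-0.04],[0,0,0,0,0,-0.04]]'; python3 -c "
from h import *
st=r.read_state(); print(np.round(st['tcp_pos'],4),np.round(st['moment'],2),np.round(st['ft_force'],2),np.round(st['joint_positions'][5],1))"
```

```text
clock: 12.9
tcp_pos: [0.5533, 0.1347, 0.1169]
tool_rot: [[-0.87, -0.493, 0.006], [-0.493, 0.87, 0.001], [-0.006, -0.002, -1.0]]
ft_force: [-0.6, -1.3, 12.0]
finger_gap: 0.182
[0.5533 0.1347 0.1169] [-0.15  0.24  0.08] [-0.56 -1.31 12.04]
clock: 13.1
tcp_pos: [0.5525, 0.1345, 0.1152]
tool_rot: [[-0.828, -0.561, 0.003], [-0.561, 0.828, 0.001], [-0.003, -0.001, -1.0]]
ft_force: [1.1, 0.0, 1.7]
finger_gap: 0.188
[0.5525 0.1345 0.1152] [-0.08 -0.14  0.11] [1.06 0.01 1.71] -111.6
```

```bash
python3 -m creep '[[0,0,0.3,0,0,-0.02],[0,0,0.3,0,0,0],[0,0,0,0,0,0]]'; python3 -c "
from h import *
st=r.read_state(); print(np.round(st['tcp_pos'],4),np.round(st['moment'],2),np.round(st['ft_force'],2),np.round(st['joint_positions'][5],1))"
```

```text
clock: 13.4
tcp_pos: [0.5519, 0.1344, 0.1069]
tool_rot: [[-0.817, -0.576, 0.001], [-0.576, 0.817, 0.0], [-0.001, -0.0, -1.0]]
ft_force: [1.6, -0.3, -0.7]
finger_gap: 0.186
[0.5519 0.1344 0.1069] [-0.13 -0.6   0.1 ] [ 1.58 -0.33 -0.74] -112.6
```

```bash
python3 -m creep '[[-0.08,-0.06,0.3,0,0,0],[0,0,0.3,0,0,0],[0,0,0.2,0,0,0],[0,0,0,0,0,0]]'; python3 -c "
from h import *
st=r.read_state(); print(np.round(st['tcp_pos'],4),np.round(st['moment'],2),np.round(st['ft_force'],2),np.round(st['joint_positions'][5],1))"
```

```text
clock: 13.8
tcp_pos: [0.5528, 0.1344, 0.1003]
tool_rot: [[-0.817, -0.576, 0.001], [-0.576, 0.817, 0.0], [-0.001, -0.0, -1.0]]
ft_force: [0.0, -0.6, 8.9]
finger_gap: 0.183
[0.5528 0.1344 0.1003] [-0.14 -0.03  0.15] [ 0.01 -0.6   8.85] -112.7
```

```bash
cat > m.py <<'E'
from h import *
st=r.read_state(); print('>',np.round(st['tcp_pos'],4),np.round(st['moment'],2),np.round(st['ft_force'],2),np.round(st['joint_positions'][5],1))
E
python3 -m creep '[[0,0,-0.1,0,0,0.06],[0,0,0,0,0,0.12],[0,0,0,0,0,0.14],[0,0,0,0,0,0.14],[0,0,0,0,0,0.14],[0,0,0,0,0,0.14],[0,0,0,0,0,0.14]]' >/dev/null; python3 m.py;python3 -m creep '[[0,0,0,0,0,0.14],[0,0,0,0,0,0.14],[0,0,0,0,0,0.14],[0,0,0,0,0,0.14],[0,0,0,0,0,0.14]]'; python3 m.py
```

```text
> [0.5527 0.1342 0.1004] [-0.14 -0.27  0.24] [ 1.73 -0.83  4.5 ] -61.9
clock: 15.0
tcp_pos: [0.5527, 0.134, 0.1004]
tool_rot: [[-0.564, 0.825, 0.001], [0.825, 0.564, -0.001], [-0.001, 0.0, -1.0]]
ft_force: [1.4, -1.0, 3.7]
finger_gap: 0.185
> [0.5527 0.134  0.1004] [-0.2  -0.34  0.25] [ 1.39 -1.02  3.71] -21.8
```

```bash
python3 -m creep '[[0,0,0,0,0,0.14],[0,0,0,0,0,0.14],[0,0,0,0,0,0.14],[0,0,0,0,0,0.14],[0,0,0,0,0,0.14],[0,0,0,0,0,0.14]]' >/dev/null; python3 m.py;python3 -m creep '[[0,0,0,0,0,0.14],[0,0,0,0,0,0.14],[0,0,0,0,0,0.14],[0,0,0,0,0,0.14],[0,0,0,0,0,0.14]]' >/dev/null; python3 m.py; python3 -m creep '[[0,0,0,0,0,0.14],[0,0,0,0,0,0.14],[0,0,0,0,0,0.14],[0,0,0,0,0,0.14],[0,0,0,0,0,0.14]]' >/dev/null; python3 m.py
```

```text
> [0.5525 0.1339 0.1003] [-0.29 -0.21  0.27] [ 1.81 -1.49  4.02] 26.3
> [0.5523 0.134  0.1003] [-0.21 -0.13  0.25] [ 0.31 -1.1   4.39] 66.4
> [0.5522 0.1341 0.1004] [-0.17 -0.11  0.26] [-0.15 -1.63  5.83] 106.5
```

Run:
```python
from h import *
s=vision.get_image("scene"); zoom(s,(230,120,350,220),6,"pics/s8.png")
```

```text
(no output)
```

View pics/s8.png

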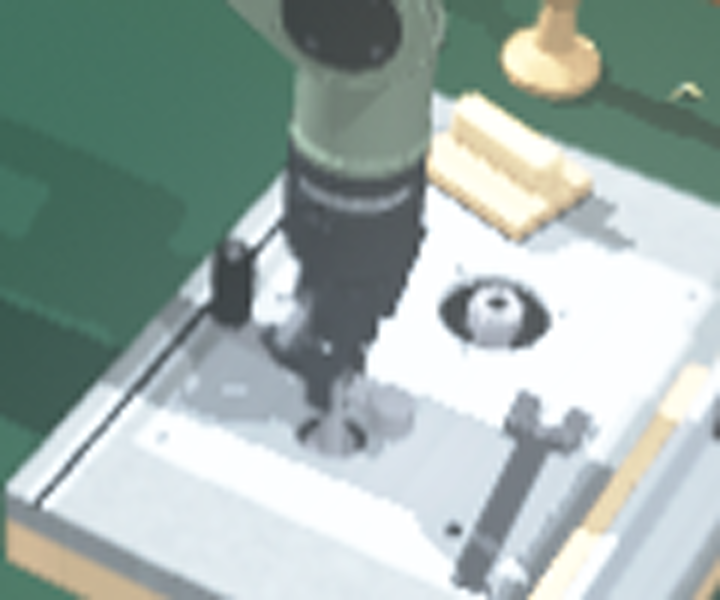

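```bash
python3 -m creep '[[0,0,0,0,0,0.14],[0,0,0,0,0,0.14]]' >/dev/null; python3 m.py;python3 -m creep '[[0,0,0,0,0,0.14],[0,0,0,0,0,0.12]]' >/dev/null; python3 m.py
```

```text
> [0.5522 0.1342 0.1003] [-0.1  -0.04  0.18] [ 0.56 -0.94  4.06] 122.4
> [0.5522 0.1343 0.1003] [-0.01 -0.1   0.28] [0.48 0.24 4.57] 137.3
```

```bash
python3 -m creep '[[0,0,0,0,0,-0.02],[0,0,0,0,0,0],[0,0,0,0,0,0],[0,0,0,0,0,0],[0,0,-1,0,0,0],[0,0,-1.5,0,0,0],[0,0,-1.5,0,0,0]]' -0.1; python3 m.py;  python3 -m creep '[[0,0,-1,0,0,-0.1428],[0,0,0,0,0,-0.1428],[0,0,0,0,0,-0.1428],[0,0,0,0,0,-0.1428],[0,0,0,0,0,-0.1428],[0,0,0,0,0,-0.1428],[0,0,0,0,0,-0.1428],[0,0,0,0,0,-0.1428]]'; python3 m.py
python3 - <<'E'
from h import *
w=vision.get_image("wrist"); cv2.imwrite("pics/w9.png",w["color"][:,:,::-1])
s=vision.get_image("scene"); zoom(s,(230,120,350,220),6,"pics/s9.png")
E
```

```text
clock: 17.75
tcp_pos: [0.5524, 0.1343, 0.1412]
tool_rot: [[0.834, -0.551, -0.0], [-0.551, -0.834, 0.0], [-0.0, -0.0, -1.0]]
ft_force: [1.0, 0.4, -0.9]
finger_gap: 0.547
> [0.5524 0.1343 0.1412] [-0.03 -0.01  0.  ] [ 0.97  0.45 -0.89] 135.9
clock: 18.55
tcp_pos: [0.5526, 0.1344, 0.1511]
tool_rot: [[0.845, 0.535, 0.001], [0.535, -0.845, 0.0], [0.001, 0.0, -1.0]]
ft_force: [0.2, 0.0, 0.3]
finger_gap: 0.55
> [0.5526 0.1344 0.1511] [-0.03 -0.03 -0.02] [0.22 0.03 0.31] 70.1
```

View pics/s9.png

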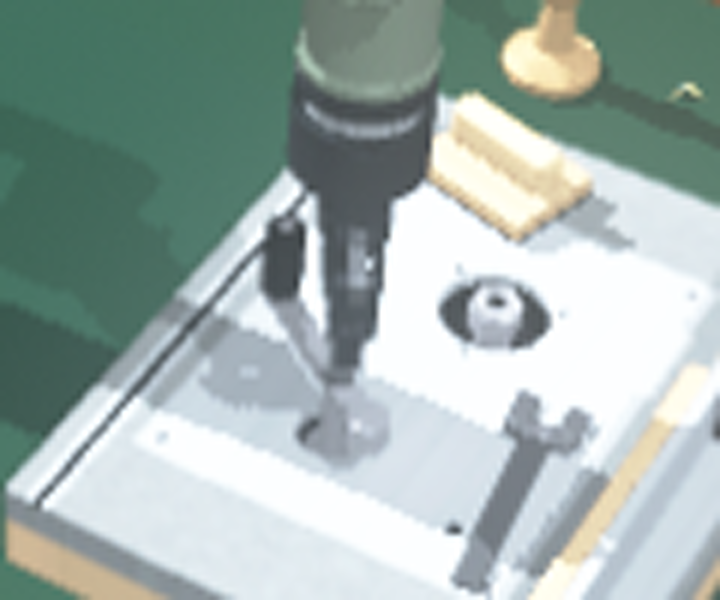

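```bash
python3 -m creep '[[0,0,0,0,0,-0.1428],[0,0,0,0,0,-0.1428],[0,0,0,0,0,-0.1428],[0,0,0,0,0,-0.1428],[0,0,0,0,0,-0.1428],[0,0,0,0,0,-0.1428],[0,0,0,0,0,-0.1428]]'>/dev/null; python3 -m creep '[[0,0,0,0,0,-0.1428],[0,0,0,0,0,-0.1428],[0,0,0,0,0,-0.1428],[0,0,0,0,0,-0.1428],[0,0,0,0,0,-0.1428],[0,0,0,0,0,-0.1428],[0,0,0,0,0,-0.1428],[0,0,0,0,0,0]]'; python3 m.py
python3 - <<'E'
from h import *
w=vision.get_image("wrist"); cv2.imwrite("pics/w10.png",w["color"][:,:,::-1])
E
```

```text
clock: 20.15
tcp_pos: [0.5525, 0.1344, 0.1507]
tool_rot: [[-0.833, 0.554, 0.0], [0.554, 0.833, 0.0], [-0.0, 0.0, -1.0]]
ft_force: [0.0, -1.2, 0.4]
finger_gap: 0.549
> [0.5525 0.1344 0.1507] [-0.05 -0.04  0.02] [ 0.04 -1.24  0.4 ] -43.9
```

View pics/w10.png

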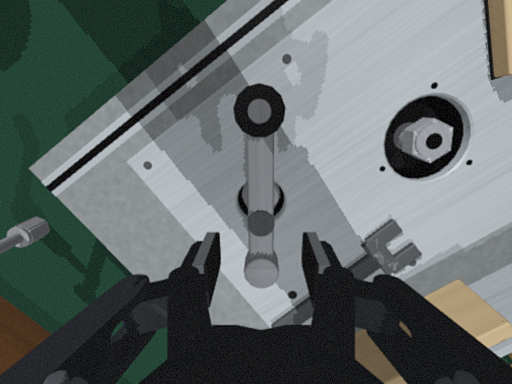

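```bash
python3 -m creep '[[0,0,2,0,0,0],[0,0,2,0,0,0],[0,0,1,0,0,0],[0,0,0,0,0,0]]'; python3 m.py;  python3 -m creep '[[0,0,0,0,0,0],[0,0,0,0,0,0],[0,0,0,0,0,0],[0,0,0,0,0,0]]' 1 80;python3 m.py; python3 -m creep '[[0,0,0,0,0,0.06],[0,0,0,0,0,0.06],[0,0,0,0,0,0.1]]' >/dev/null; python3 m.py
```

```text
clock: 20.6
tcp_pos: [0.5515, 0.1341, 0.0991]
tool_rot: [[-0.833, 0.553, -0.003], [0.553, 0.833, -0.001], [0.002, -0.002, -1.0]]
ft_force: [-0.5, 0.2, -0.6]
finger_gap: 0.551
> [0.5515 0.1341 0.0991] [ 0.01  0.04 -0.01] [-0.51  0.21 -0.6 ] -43.9
clock: 21.0
tcp_pos: [0.553, 0.1343, 0.1016]
tool_rot: [[-0.834, 0.552, 0.002], [0.552, 0.834, 0.0], [-0.002, 0.001, -1.0]]
ft_force: [-1.4, -0.7, 5.3]
finger_gap: 0.187
> [0.553  0.1343 0.1016] [-0.12  0.2  -0.05] [-1.36 -0.7   5.34] -44.0
> [0.553  0.1342 0.1015] [-0.17  0.19  0.16] [-0.06 -0.64  6.38] -31.2
```

```bash
for i in 1; do python3 -m creep '[[0,0,0,0,0,0.1],[0,0,0,0,0,0.1]]' >/dev/null; python3 m.py; python3 -m creep '[[0,0,0,0,0,0.1],[0,0,0,0,0,0.1]]' >/dev/null; python3 m.py; done
```

```text
> [0.553  0.1342 0.1015] [-0.27  0.13  0.28] [-0.79 -1.36  5.67] -19.8
> [0.553  0.1341 0.1015] [-0.29  0.17  0.26] [-1.28 -1.18  5.85] -8.3
```

```bash
python3 -m creep '[[0,0,0,0,0,0.1],[0,0,0,0,0,0.1],[0,0,0,0,0,0.08]]' >/dev/null; python3 m.py; python3 -m creep '[[0,0,0,0,0,0.1],[0,0,0,0,0,0.1],[0,0,0,0,0,0.08]]' >/dev/null; python3 m.py;  python3 - <<'E'
from h import *
w=vision.get_image("wrist"); cv2.imwrite("pics/w11.png",w["color"][:,:,::-1])
s=vision.get_image("scene"); zoom(s,(295,150,335,190),12,"pics/s11.png")
E
```

```text
> [0.553  0.1341 0.1015] [-0.31  0.16  0.21] [-0.62 -2.22  6.64] 7.7
> [0.5529 0.134  0.1015] [-0.31  0.22  0.26] [-2.02 -1.75  5.3 ] 23.8
```

View pics/s11.png

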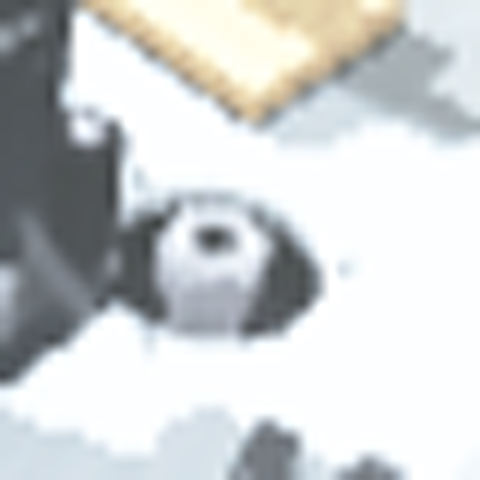

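View pics/w11.png

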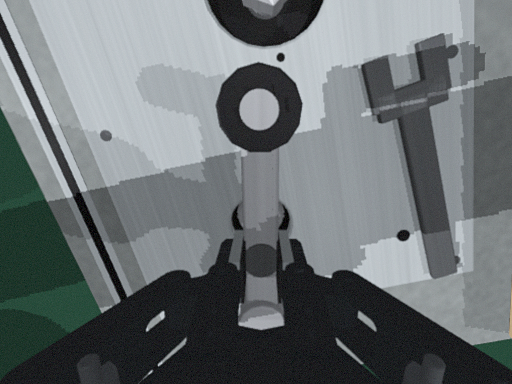

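```bash
python3 -m creep '[[0,0,0,0,0,0.1],[0,0,0,0,0,0.1],[0,0,0,0,0,0.08]]' >/dev/null; python3 m.py; python3 -m creep '[[0,0,0,0,0,0.1],[0,0,0,0,0,0.1]]' >/dev/null; python3 m.py;python3 -m creep '[[0,0,0,0,0,0.1],[0,0,0,0,0,0.1]]' >/dev/null; python3 m.py
```

```text
> [0.5529 0.134  0.1016] [-0.31  0.15  0.2 ] [-1.83 -1.49  6.35] 39.8
> [0.5529 0.134  0.1015] [-0.37  0.25  0.46] [-0.82 -2.34  6.4 ] 51.3
> [0.5528 0.1339 0.1016] [-0.14  0.31  2.14] [-1.31 -0.28  6.57] 62.5
```

```bash
python3 -m creep '[[0,0,0,0,0,0],[0,0,0,0,0,-0.06],[0,0,0,0,0,-0.06]]' >/dev/null; python3 m.py; python3 -m creep '[[0,0,0,0,0,-0.06],[0,0,0,0,0,-0.04]]' >/dev/null; python3 m.py
python3 - <<'E'
from h import *
w=vision.get_image("wrist"); zoom(w,(210,40,310,300),2,"pics/w12.png")
E
```

```text
> [0.5527 0.134  0.1015] [-0.43  0.2   0.02] [-1.39 -1.74  7.33] 55.5
> [0.5528 0.1341 0.1015] [-0.34  0.15  0.03] [-1.18 -1.7   6.15] 49.8
```

View pics/w12.png

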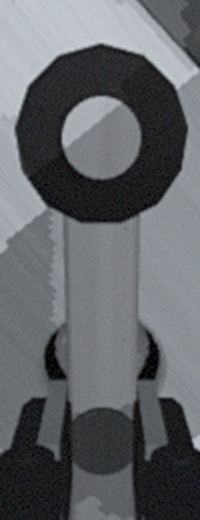

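```bash
python3 -m creep '[[0,0,-0.4,0,0,0],[0,0,-0.5,0,0,0],[0,0,-0.5,0,0,0]]' >/dev/null; python3 m.py; python3 -m creep '[[0,0,-0.6,0,0,0],[0,0,-0.6,0,0,0],[0,0,-0.6,0,0,0],[0,0,-1,0,0,0],[0,0,-2,0,0,0]]' >/dev/null; python3 m.py
```

```text
> [0.5523 0.1341 0.1138] [-0.25 -0.45  0.09] [ 2.07 -1.06 -8.69] 49.9
> [0.5511 0.1343 0.1621] [-0.01  0.04 -0.01] [ 0.33 -0.09 -2.95] 49.9
```

```bash
python3 -m creep '[[0,0,-4,0,0,0],[0,0,-4,0,0,0],[0,0,-4,0,0,0],[0,0,0,0,0,0],[0,0,0,0,0,0]]'
python3 - <<'E'
from h import *
st=r.read_state(); R=np.array(st["tool_rot"]); print((R.T@(np.array([.5659,-.2465,.2815])-st["tcp_pos"])).round(4),st["clock"],np.round(st["joint_positions"],1))
s=vision.get_image("scene"); zoom(s,(230,120,350,220),6,"pics/s13.png")
E
```

```text
clock: 24.95
tcp_pos: [0.5522, 0.1344, 0.2835]
tool_rot: [[0.608, 0.794, 0.002], [0.794, -0.608, 0.001], [0.002, 0.001, -1.0]]
ft_force: [0.9, -0.0, -4.2]
finger_gap: 0.187
[-0.2941  0.2425  0.0017] 24.95 [12.5 16.4 86.5  0.  77.  49.9]
```

View pics/s13.png

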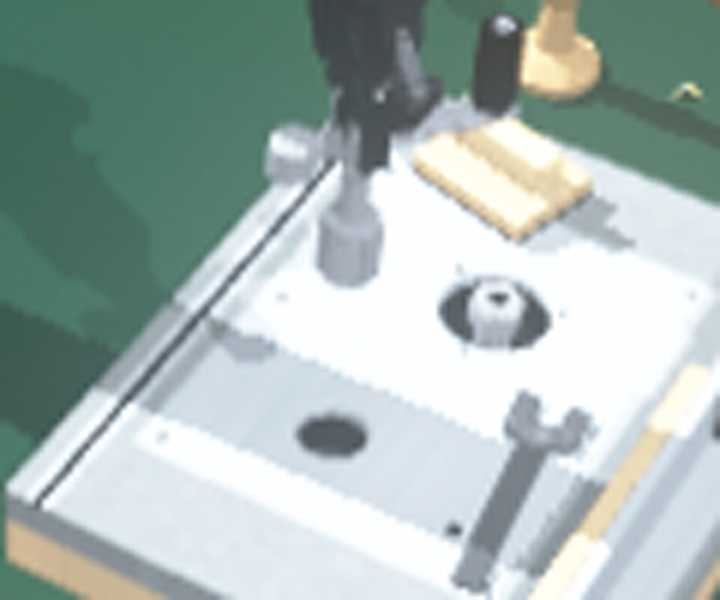

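```bash
python3 -m creep '[[-3.7,3.0,0,0,0,0],[-3.7,3.0,0,0,0,0],[-3.7,3.0,0,0,0,0],[-3.7,3.0,0,0,0,0],[-3.7,3.0,0,0,0,0],[-3.7,3.0,0,0,0,0],[-3.7,3.0,0,0,0,0],[-3.5,3.2,0,0,0,0]]';python3 -m creep '[[0,0,0,0,0,0],[0,0,0,0,0,0],[0,0,0,0,0,0]]'
python3 - <<'E'
from h import *
st=r.read_state(); R=np.array(st["tool_rot"]); print((R.T@(np.array([.5659,-.2465,.2815])-st["tcp_pos"])).round(4),st["clock"],np.round(st["joint_positions"],1))
w=vision.get_image("wrist"); cv2.imwrite("pics/w14.png",w["color"][:,:,::-1])
s=vision.get_image("scene"); zoom(s,(160,180,280,300),5,"pics/s14.png")
t=vision.get_image("top"); zoom(t,(150,125,270,225),6,"pics/t14.png")
E
```

```text
clock: 25.8
tcp_pos: [0.5644, -0.2477, 0.2799]
tool_rot: [[0.608, 0.794, -0.005], [0.794, -0.608, 0.002], [-0.001, -0.005, -1.0]]
ft_force: [1.6, 0.6, -2.9]
finger_gap: 0.187
clock: 26.1
tcp_pos: [0.5652, -0.2452, 0.2807]
tool_rot: [[0.608, 0.794, -0.003], [0.794, -0.608, 0.002], [-0.0, -0.004, -1.0]]
ft_force: [0.3, 0.7, -4.3]
finger_gap: 0.186
[-0.0006  0.0013 -0.0008] 26.1 [-24.5  21.1  80.    0.   79.2  12.9]
```

View pics/w14.png

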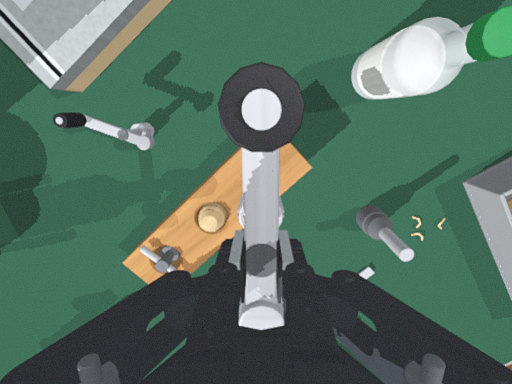

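View pics/s14.png

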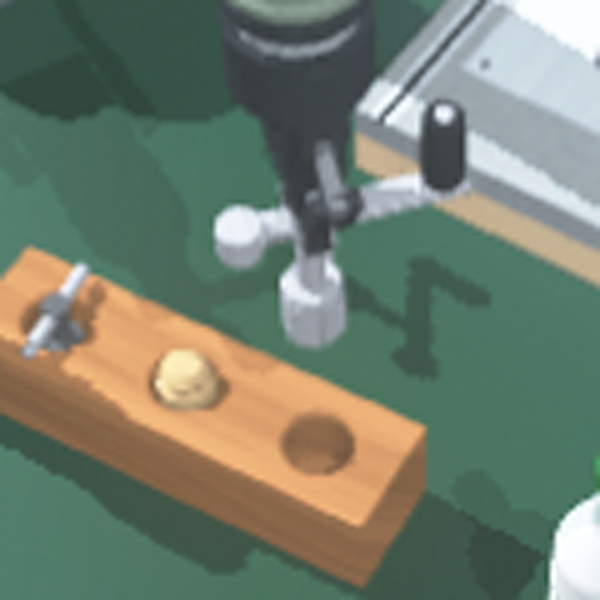

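View pics/t14.png

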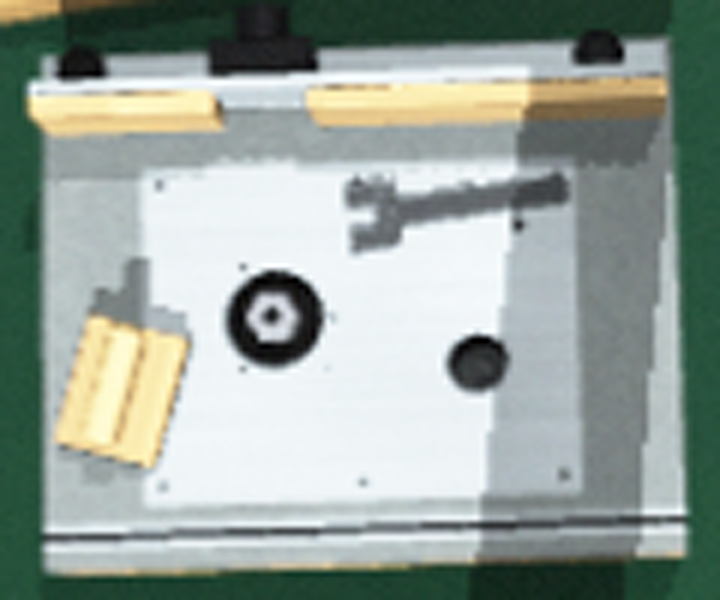

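Run:
```python
from h import *
s=vision.get_image("scene"); Z=lambda X,Y:((X+.5)/5-.5+160,(Y+.5)/5-.5+180)
print("socket",onz(s,Z(318,444),.070))
st=r.read_state(); f=np.array(st["tcp_pos"]); f[2]-=.0926
print("foot proj zoomed",(proj(s,f)-[160,180])*5)
zoom(s,(205,215,245,285),8,"pics/s15.png")
```

```text
socket [ 0.56163449 -0.25015679  0.07      ]
foot proj zoomed [320.03247975 321.17691615]
```

View pics/s15.png

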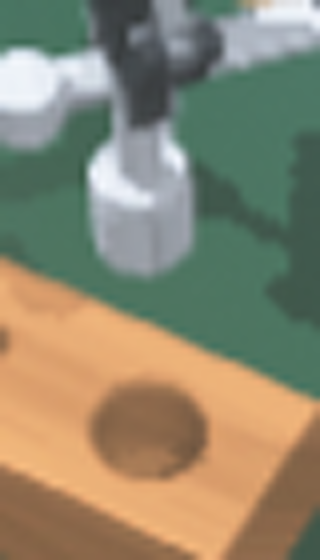

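Run:
```python
from h import *
s=vision.get_image("scene")
print("bias hole",np.array([260+304.5/12-.5,160+394.5/12-.5])-proj(s,(.5527,.1343,.062)))
st=r.read_state(); f=np.array(st["tcp_pos"]); f[2]-=.0926
foot=np.array([205+141.5/8-.5,215+236.5/8-.5]); b=foot-proj(s,f); print("bias foot",b)
soc=np.array([205+149.5/8-.5,215+431.5/8-.5])
print(onz(s,soc,.07),onz(s,soc-b,.07),onz(s,soc-[-1.1,.6],.07))
```

```text
bias hole [-1.44034963  1.12486529]
bias foot [-1.7852123  -0.18877785]
[ 0.56168213 -0.25028621  0.07      ] [ 0.56649936 -0.24781237  0.07      ] [ 0.56315118 -0.24668978  0.07      ]
```

```bash
python3 -m creep '[[-0.06,0.13,3,0,0,0],[0,0,3.5,0,0,0],[0,0,2.5,0,0,0],[0,0,1.5,0,0,0],[0,0,1,0,0,0],[0,0,0.5,0,0,0],[0,0,0,0,0,0]]'; python3 m.py
```

```text
clock: 27.05
tcp_pos: [0.5666, -0.2473, 0.1623]
tool_rot: [[0.608, 0.794, -0.0], [0.794, -0.608, 0.0], [0.0, -0.0, -1.0]]
ft_force: [-0.4, 0.8, -3.3]
finger_gap: 0.187
> [ 0.5666 -0.2473  0.1623] [-0.06 -0.03  0.01] [-0.43  0.78 -3.31] 12.8
```

```bash
python3 -m creep '[[-0.05,-0.05,0.7,0,0,0],[0,0,0.7,0,0,0],[0,0,0,0,0,0]]'; python3 m.py;python3 -m creep '[[0,0,1,0,0,0],[0,0,0.8,0,0,0],[0,0,0.5,0,0,0],[0,0,0.3,0,0,0],[0,0,0,0,0,0]]'; python3 m.py
```

```text
clock: 27.35
tcp_pos: [0.5652, -0.2474, 0.1474]
tool_rot: [[0.608, 0.794, -0.002], [0.794, -0.608, 0.001], [-0.0, -0.002, -1.0]]
ft_force: [-0.7, -0.7, -3.5]
finger_gap: 0.189
> [ 0.5652 -0.2474  0.1474] [-0.06  0.   -0.03] [-0.68 -0.68 -3.48] 12.7
clock: 27.85
tcp_pos: [0.5656, -0.2475, 0.1216]
tool_rot: [[0.608, 0.794, -0.001], [0.794, -0.608, 0.001], [-0.0, -0.001, -1.0]]
ft_force: [0.3, 0.2, -3.1]
finger_gap: 0.187
> [ 0.5656 -0.2475  0.1216] [-0.06 -0.04 -0.02] [ 0.26  0.16 -3.11] 12.7
```

In the socket with no side force. I'll lower it the last 4 mm onto the floor.

```bash
python3 -m creep '[[0,0,0.2,0,0,0],[0,0,0.2,0,0,0],[0,0,0,0,0,0],[0,0,0,0,0,0]]'; python3 m.py
```

```text
clock: 28.25
tcp_pos: [0.5659, -0.2476, 0.1184]
tool_rot: [[0.608, 0.794, 0.0], [0.794, -0.608, 0.0], [0.0, 0.0, -1.0]]
ft_force: [0.2, 0.9, -4.4]
finger_gap: 0.184
> [ 0.5659 -0.2476  0.1184] [-0.02 -0.01 -0.03] [ 0.25  0.87 -4.35] 12.7
```

```bash
python3 -m creep '[[0,0,0.1,0,0,0],[0,0,0.1,0,0,0],[0,0,0,0,0,0]]'; python3 m.py
```

```text
clock: 28.55
tcp_pos: [0.5662, -0.2478, 0.1177]
tool_rot: [[0.608, 0.794, 0.002], [0.794, -0.608, -0.001], [0.0, 0.002, -1.0]]
ft_force: [-1.6, 0.7, 5.4]
finger_gap: 0.186
> [ 0.5662 -0.2478  0.1177] [ 0.06  0.32 -0.05] [-1.64  0.71  5.42] 12.7
```

```bash
python3 -m creep '[[0,0,-0.15,0,0,0],[0,0,0,0,0,0]]'; python3 -m creep '[[0,0,0,0,0,0],[0,0,0,0,0,0],[0,0,0,0,0,0],[0,0,0,0,0,0]]' -0.1; python3 -m creep '[[0,0,-1,0,0,0],[0,0,-2,0,0,0],[0,0,-4,0,0,0],[0,0,-4,0,0,0],[0,0,-4,0,0,0],[0,0,0,0,0,0]]'; python3 m.py;  python3 - <<'E'
from h import *
w=vision.get_image("wrist"); cv2.imwrite("pics/w16.png",w["color"][:,:,::-1])
s=vision.get_image("scene"); zoom(s,(160,180,280,300),5,"pics/s16.png")
E
```

```text
clock: 28.75
tcp_pos: [0.5658, -0.2476, 0.1177]
tool_rot: [[0.608, 0.794, 0.0], [0.794, -0.608, 0.0], [0.0, 0.0, -1.0]]
ft_force: [-1.1, 1.0, 0.7]
finger_gap: 0.185
clock: 29.15
tcp_pos: [0.566, -0.2476, 0.1179]
tool_rot: [[0.608, 0.794, 0.0], [0.794, -0.608, -0.0], [0.0, 0.0, -1.0]]
ft_force: [-0.2, 1.2, 0.1]
finger_gap: 0.552
clock: 29.75
tcp_pos: [0.5684, -0.2488, 0.2756]
tool_rot: [[0.608, 0.794, 0.013], [0.794, -0.608, -0.006], [0.003, 0.014, -1.0]]
ft_force: [-0.0, 0.4, 0.2]
finger_gap: 0.549
> [ 0.5684 -0.2488  0.2756] [-0.03 -0.05  0.03] [-0.03  0.45  0.2 ] 12.7
```

View pics/w16.png

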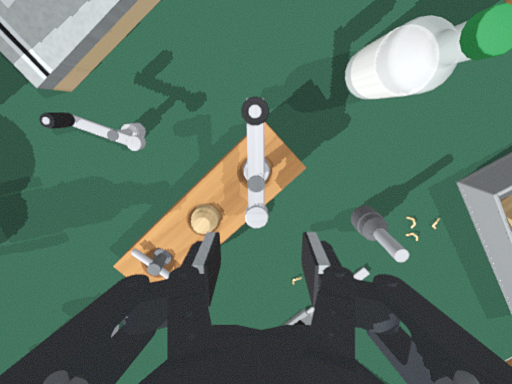

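View pics/s16.png

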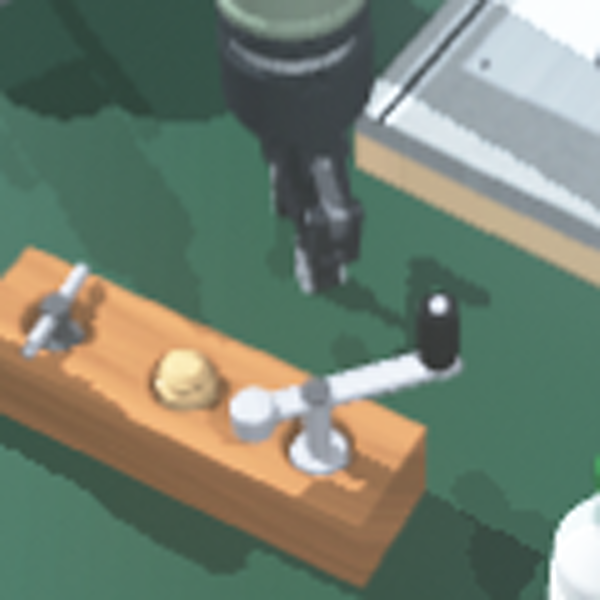

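The crank stands upright in its socket and the neighbouring tools haven't moved. Last check before handing in: the collet nut's height.

Run:
```python
from h import *
s=vision.get_image("scene"); zoom(s,(297,155,329,187),18,"pics/s17.png")
for z in (.062,.072): print((proj(s,(.5833,.2753,z))-[297,155]+.5)*18)
t=vision.get_image("top"); cv2.imwrite("pics/t17.png",t["color"][:,:,::-1])
```

```text
[304.39691014 300.42918564]
[309.73360869 265.0579084 ]
```

View pics/s17.png

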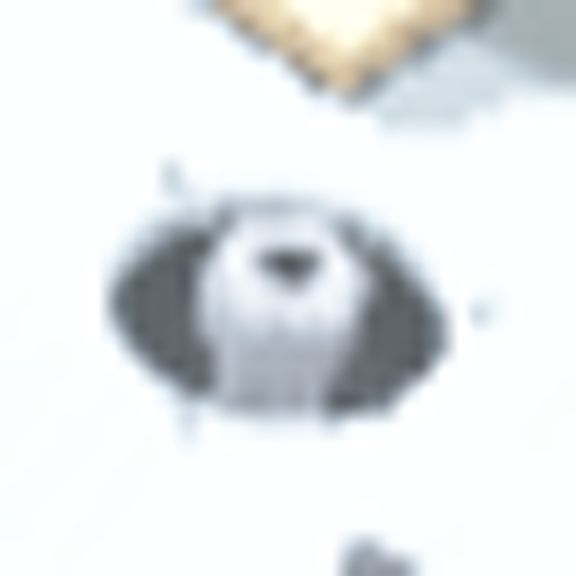

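View pics/t17.png

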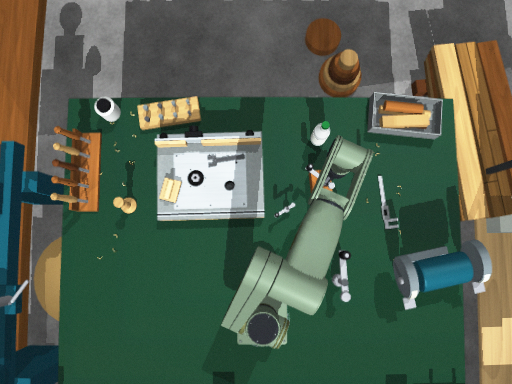

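Run:
```python
from workcell import r
print(r.close_job(), r.read_state()["clock"])
```

```text
the job is handed in; nothing more can be done
the job is handed in; nothing more can be done
```

The router is wound up to its top stop and the crank is back upright in its original socket. I handed the job in at about 30 s on the robot's clock. No verdict was reported.

**Seating:** Turning clockwise under light pressure, I overshot the alignment and dragged the lift screw round a little before the crank was home. Easing back counter-clockwise dropped it onto the hex. The foot came to rest at the expected flange height (TCP 0.1003 m) with about 13 N of contact.

**Winding:** I turned it about 345° clockwise, with one regrip. The torque held at about 0.25 N m, then jumped to about 2.1 N m at the stop. I eased back until the torque was near zero and lifted the crank off without it binding.

**Last checks:**
- **Crank:** It stands upright on the socket floor, and the grip axis at release was about 1 mm from where I picked it up. Its bar now points about 115° away from its starting direction, which the task does not restrict.
- **Lift:** In the scene picture the collet nut looks 11–13 mm above the plate, against 10 mm expected. That measurement is only good to about 2 mm, so I relied on the torque jump.
- **Other things:** All of them look unmoved in the pictures, and the gripper is clear of everything.
- **Camera disagreement:** The cameras disagreed by 3–7 mm on absolute positions. I went by the wrist camera and touch.

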